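# Serve the walnuts from the tipping carousel

## Robot

A 6-joint arm with a two-finger parallel gripper is mounted at the origin on the work surface. World frame = base frame: x ahead of the robot, y to its left, z up, the work surface at z = 0. Lengths are in m, angles in rad, forces in N, time in s.
With the tool pointing down it reaches from about 0.325 to 0.9 m from the base axis. Payload 3.5 kg.
Tool frame: the origin (TCP) lies on the mounting face of the last link; the fingertips stand 173 mm ahead of it and the grasp point (between the pads) lies 155 mm ahead of it; z points along the fingers, y is the direction in which the jaws open and shut (so a half turn about z gives the same grasp; the last joint's range is limited). The gripper opens to 85 mm and grips with 20 to 120 N. Pads are 22 mm wide; open, the fingers measure 114 mm over their backs; the gripper's body (76 mm by 85 mm) begins 54 mm behind the grasp point. The pads swing forward as they close: fully open they stand 13 mm farther back than shut.
Start: joints at [-1.4, 0.276, -0.026, 1.268, 0, 1.467], TCP at [0.169, -0.602, 0.405] pointing down, gripper open.
Joint ranges: [-3.12, 3.12], [-0.85, 1.88], [-1.08, 1.24], [-1.95, 2.15], [-1.57, 1.53], [-3.14, 3.14]. Speed limits (rad/s): [2.57, 2.57, 3.14, 3.14, 3.14, 3.14].

## Interface

Orientations are given as a unit quaternion [w, x, y, z].
In Python, from workcell import manip gives the robot as it stands. The module is installed in compiled form; this text tells all that it offers.
- The arm moves only by the tool play_rows, never from a script. Its argument "increments" is a list of rows, each a list of 3 entries, a list of its own where there are three numbers: the finger opening in cm, from 0 to 8.54, then the shift along the tool's x, y, z in cm, then the turn, a rotation vector about the tool's x, y, z in rad. A call has 1 to 5 rows; each row shifts and turns the commanded pose from where the row before left it, along the tool's axes as they then stand; what a row does not reach is not made up. A row lasts 1/8 s, in which the tool goes at most 62.5 mm and 10.7 degrees, less where a joint would pass 70% of its speed; a pose out of reach is approached as far as the arm can. A call with a gripper value outside its range is refused whole. The fingers move at their own pace and stop on an object; "grip_force" is the grip in N (left out, the last holds). Time passes only in rows, so rows that do not move let the fingers close. It gives the time, the measured TCP pose, the force and the opening at its end, in the units of the state.
- manip.sense(): the state, without advancing time (a new reading comes with each control period).
- manip.grab_frame(name): name is "scene" or "top"; returns (picture, depth): 420x560x3 uint8, red, green, blue; 420x560 float32, m along the optical axis (not along the pixel's ray), 0 where there is no reading.
- manip.calibration(name): a dict with "intrinsics" (3x3 intrinsics, pixels), "dist_coeffs" ([k1, k2, p1, p2, k3] as OpenCV has them; the pictures are not rectified), "extrinsics" (4x4, takes a point from world to camera coordinates). Camera axes: x right, y down, z forward; pixel columns grow to the right and rows downward; lengths in m; the calibration is good to about 2 mm. A picture is of the moment at which its call begins. calibration takes no time and is no camera call.
- manip.hand_in(): hands the job in, once; it reports no verdict.
The state is a dict: "t": time; "joint_positions": joint angles; "joint_velocities": joint speeds; "tau": joint torques, N m; "position": TCP position; "tcp_rot": TCP orientation; "force": force on the tool from outside, world axes, zero at the start; "ft_torque": the same for the moment, N m; "width": finger opening in m.
Only numpy, scipy, OpenCV 4.12 (cv2) and the standard library are available. Lean on these libraries where they do the work, as an engineer would, in place of code of your own. Each camera call takes 0.05 s, during which the arm holds its last target.

## Task

Serve the two walnuts (the bigger round nuts): with the black knob on top, turn the carousel until the compartment that holds them clicks into place in front of the spout; then lift the black handle at the rear as far as it goes, so that the pan tips and both walnuts run out into the bowl. Let the pan down gently onto its rest, still holding the handle, before you let go. Keep the fingers off the nuts and the sugar, leave the hazelnuts and the sugar lumps in the carousel, and do not shift the bowl or the other things on the counter.

Things in the scene. Friction and masses are not known exactly. Their poses are not given: they have to be found in the camera images.
- stand: fixed dark stand of the dispenser: base plate 165 x 250 x 10, side plates 228 high at y = +-117. Origin on the counter under the tipping axle; x points from the worker to the spout (away from the robot, give or take the stand's yaw), y left, z up. The axle runs along y, 210 above the counter
- pan_centre (a point): centre of the round steel pan (outer diameter 192, wall 52 high, rim 18 above this point), on the tipping axle. Frame tips with the pan: z = axis of carousel and knob, x to the spout, y along the axle. At rest z leans 30 degrees from vertical back towards the robot (to the stand's -x), so the nuts lie away from the spout
- spout (a point): middle of the spout's open underside (pan frame 130, 0, -38). The only gap in the pan's wall is at +x, 70 wide; it leads into this short spout with side walls and a front wall 155 out, open below: what rolls in drops through into the bowl once the pan tips forward
- pan (a joint): tipping angle of the pan: 0 at rest (leaning back 30 degrees), grows as the handle is lifted, up to the stop at 1.13 (leaning 35 degrees forward). A return spring pulls it back to rest all the way: about 4 N at the handle at rest, 9 N when tipped; let go, the pan slams back
- handle (a point): middle of the round black handle of the pan: a sleeve 14 thick, 94 long, that turns freely on its rod between two thin arms, along the pan's y axis, 145 behind the pan centre (pan frame -145, 0, 0), 42 clear of the pan's wall. Turns with the pan about the axle; about 137 above the counter at rest, 290 when tipped
- knob (a point): middle of the black bar knob on top of the carousel: 52 long, 14 thick, 32 tall, 38 up the carousel's axis from the pan centre. Its frame turns with the carousel: z along the axis (leaning 30 degrees at rest), x along the knob's length, y across its thickness. Its lower edge is 8 above the tops of the carousel's walls, which end 4 below the pan's rim
- carousel (a joint): angle of the carousel about the pan's z, anticlockwise from above, no end stops. White wheel, six compartments of 60 degrees, walls 34 high. At 0 an empty one faces the spout and the knob lies along pan x. A spring plunger clicks every 1.047 rad from 0, a compartment squarely at the spout; within 4 degrees of a click it pulls the wheel home when the knob is free. Leaving a click takes 0.3 N m
- walnut_a: walnut, round, brown, 31 x 27 x 27; origin at its centre. Both walnuts lie in one compartment, rear left or rear right in the pan, two compartments (120 degrees) from the spout
- walnut_b: the second walnut, the same size, in the same compartment; origin at its centre
- hazel_a: hazelnut, brown ball of 20; origin at its centre. Both hazelnuts lie in the compartment opposite left to right of the walnuts'
- hazel_b: the second hazelnut; origin at its centre
- sugar_a: sugar lump, 18 cube; origin at its centre. Both lie in the rear compartment, opposite the spout
- sugar_b: the second sugar lump; origin at its centre
- bowl: loose white bowl on the counter under where the spout tips, rim diameter 140, 48 tall; origin under its centre
- loaf: bread loaf lying on the counter, about 250 x 74 x 70; origin under its middle
- sauce_bottle: squeeze bottle with pointed nozzle, diameter 60, 200 tall, to the far right of the dispenser; origin under its centre
- salt_shaker: small steel shaker, diameter 42, 75 tall, left of the dispenser; origin under its centre
- tall_shaker: taller steel shaker, diameter 42, 110 tall, right of the dispenser; origin under its centre
- tea_cup: white cup, diameter 72, 75 tall, left of the bowl; origin under its centre
- spatula: kitchen spatula lying on the left of the counter; origin on its underside
There are look-alikes about, which are no part of the job. Leave any pink look-alike of the bowl alone.

How it is judged:
On the way, in this order (a step that is already met when the one before it is completed fails the run):
1. the walnuts' compartment has clicked into place in front of the spout, with the pan at rest ((value of joint carousel between 2.0344 and 2.1544 rad or value of joint carousel between -2.1544 and -2.0344 rad or value of joint carousel between 4.1288 and 4.2488 rad or value of joint carousel between -4.2488 and -4.1288 rad) and value of joint pan below 0.1 rad and x of each of walnut_a, walnut_b in the frame of pan_centre above 0.02 m and y of walnut_a in the frame of pan_centre between -0.035 and 0.035 m and y of walnut_b in the frame of pan_centre between -0.035 and 0.035 m), for 0.2 s.
2. the pan is tipped to its stop or nearly (value of joint pan above 1 rad), for 0.2 s.
At the end, for the whole second after the job is handed in: the pan is back on its rest (within 0.06 rad); both walnuts lie still in the upright bowl (within 60 mm of its axis, below 50 mm); hazelnuts and sugar lumps are still in the carousel (within 95 mm of the pan's centre) (value of joint pan below 0.06 rad and angle between bowl's own z axis and vertical below 0.12 rad and horizontal distance between each of walnut_a, walnut_b and bowl below 0.06 m and height (world z) of each of walnut_a, walnut_b below 0.05 m and linear speed of each of walnut_a, walnut_b below 0.08 m/s and distance between each of hazel_a, hazel_b, sugar_a, sugar_b and pan_centre below 0.095 m); the robot touches nothing.
It fails at once if the fingers touch a nut or a sugar lump (contact force between the fingers and walnut_a above 0.2 N or contact force between the fingers and walnut_b above 0.2 N or contact force between the fingers and hazel_a above 0.2 N or contact force between the fingers and hazel_b above 0.2 N or contact force between the fingers and sugar_a above 0.2 N or contact force between the fingers and sugar_b above 0.2 N).
It fails at once if the pan is jerked or slams back (faster than 2.5 rad/s, 0.36 m/s at the handle) (velocity of joint pan above 2.5 rad/s or velocity of joint pan below -2.5 rad/s).
It fails at once if the bowl is shifted by more than 30 mm (distance of bowl from where it was at the start of the episode above 0.03 m).
It fails at once if a bystander is shifted by more than 30 mm (distance of any of loaf, sauce_bottle, salt_shaker, tall_shaker, tea_cup, spatula from where it was at the start of the episode above 0.03 m).
It also fails if it takes over 64 s, if anything falls off the work surface, if the arm or the gripper's body presses on something with over 40 N, if the wrist force passes 120 N, or if a joint passes its speed limit or range.

## Working session

There is one attempt and no reset: what is moved stays moved. The work goes in short steps, Python scripts to look and compute and a tool call to move; the robot and the scene stay as the last step left them, time stands still between calls to the robot, and variables do not carry over. Pictures are saved under pics/ and viewed, and the job is handed in when it is done.

Besides the shell and the picture viewer there is one more tool, called after ">>>" as name(argument=value, ...) on one line, values as JSON. play_rows: Moves the arm, as the interface text tells. Its arguments: {"type":"object","properties":{"increments":{"type":"array","items":{"type":"array"}},"grip_force":{"type":"number"}},"required":["increments"]}

```bash
mkdir -p pics; ls
python3 - <<'E'
from workcell import manip
import cv2,numpy as np
s=manip.sense()
print({k:np.round(v,4).tolist() for k,v in s.items()})
for n in("scene","top"):
    p,d=manip.grab_frame(n); c=manip.calibration(n)
    cv2.imwrite(f"pics/{n}0.png",p[:,:,::-1]); np.save(f"{n}0.npy",d); np.save(f"{n}0p.npy",p)
    print(n,np.round(c["intrinsics"],1).tolist(),c["dist_coeffs"],np.round(c["extrinsics"],3).tolist())
E
```

```text
pics
{'t': 0.0, 'joint_positions': [-1.4004, 0.2771, -0.0279, 1.268, 0.0, 1.4674], 'joint_velocities': [0.0017, 0.001, 0.0, -0.0009, -0.0003, 0.0014], 'tau': [0.0024, -44.5514, 29.5199, 0.0166, -0.0, -0.0], 'position': [0.1689, -0.6013, 0.4036], 'tcp_rot': [-0.0011, 0.9906, 0.1365, -0.0], 'force': [0.2897, 0.8895, -0.2867], 'ft_torque': [-0.0394, -0.0047, 0.022], 'width': 0.0852}
scene [[415.7, 0.0, 290.7], [0.0, 415.7, 216.9], [0.0, 0.0, 1.0]] [-0.11473769  0.          0.          0.          0.        ] [[0.538, 0.843, 0.012, -0.292], [0.734, -0.461, -0.499, -0.342], [-0.415, 0.277, -0.867, 1.723], [0.0, 0.0, 0.0, 1.0]]
top [[445.0, 0.0, 281.6], [0.0, 445.0, 210.1], [0.0, 0.0, 1.0]] [0.00069715 0.         0.         0.         0.        ] [[0.004, -1.0, 0.0, -0.002], [-0.987, -0.004, -0.162, 0.586], [0.162, 0.0, -0.987, 1.207], [0.0, 0.0, 0.0, 1.0]]
```

View pics/scene0.png

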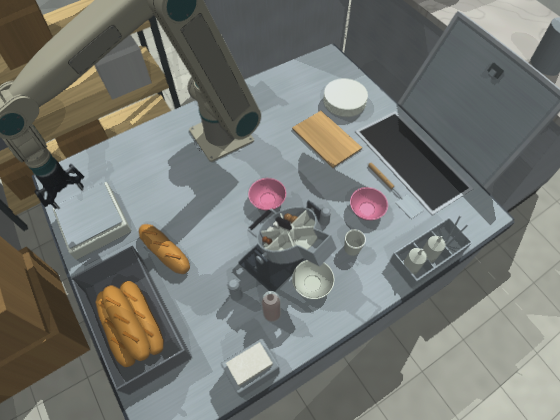

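View pics/top0.png

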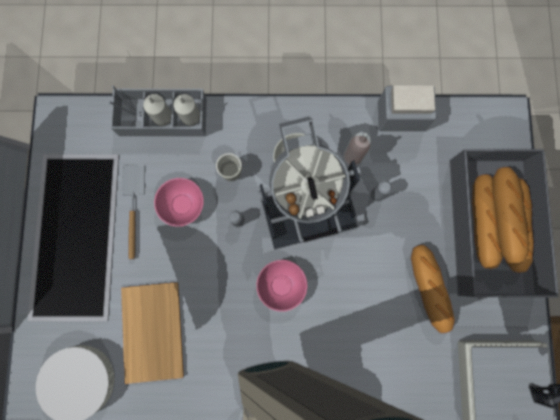

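Run:
```python
import cv2,numpy as np
p=np.load("top0p.npy")[100:260,230:400,::-1]; cv2.imwrite("pics/ct.png",cv2.resize(p,None,fx=4.5,fy=3.75*1.0 and 4.5*0+3.7,interpolation=cv2.INTER_CUBIC))
p=np.load("scene0p.npy")[170:310,210:360,::-1]; cv2.imwrite("pics/cs.png",cv2.resize(p,None,fx=4.2,fy=4.2,interpolation=cv2.INTER_CUBIC))
```

```text
(no output)
```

View pics/ct.png

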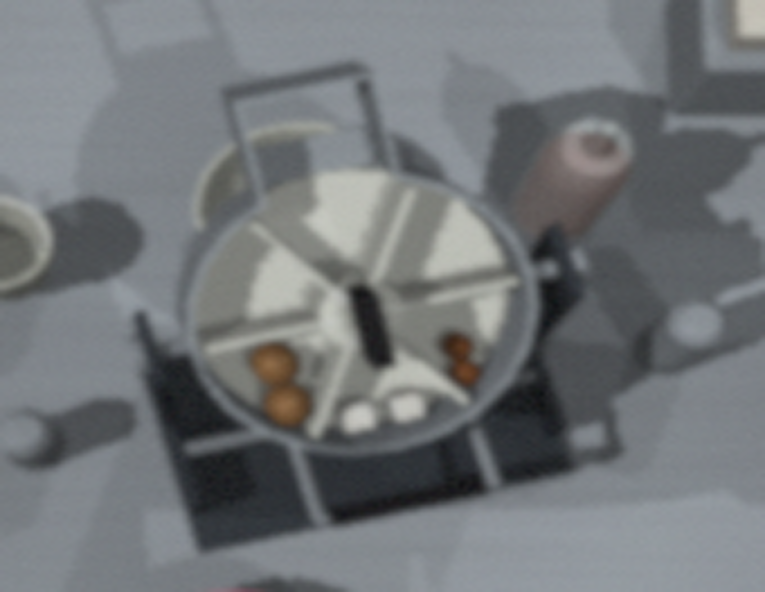

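View pics/cs.png

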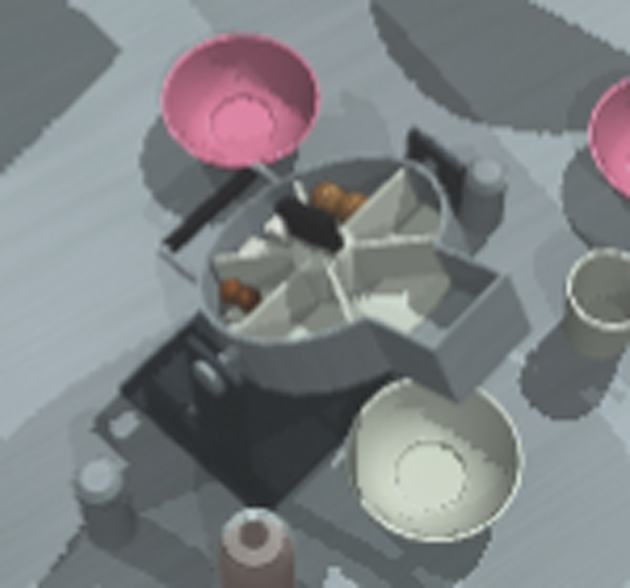

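```bash
cat > h.py <<'E'
import cv2,numpy as np
from workcell import manip
def cloud(n,d):
    c=manip.calibration(n);K=np.array(c["intrinsics"]);D=np.array(c["dist_coeffs"]);E=np.array(c["extrinsics"])
    h,w=d.shape;u,v=np.meshgrid(np.arange(w),np.arange(h))
    q=cv2.undistortPoints(np.stack([u,v],-1).reshape(-1,1,2).astype(float),K,D).reshape(h,w,2)
    P=np.dstack([q[...,0]*d,q[...,1]*d,d])
    return (P-E[:3,3])@E[:3,:3]
def proj(n,X):
    c=manip.calibration(n);E=np.array(c["extrinsics"])
    return cv2.projectPoints(np.atleast_2d(X).astype(float),cv2.Rodrigues(E[:3,:3])[0],E[:3,3],np.array(c["intrinsics"]),np.array(c["dist_coeffs"]))[0].reshape(-1,2)
def pca(P):
    m=P.mean(0);U=np.linalg.svd(P-m)[2];return m,U
E
python3 - <<'E'
from h import *
for n,box in(("scene",(170,300,225,345)),("top",(120,250,250,365))):
    p=np.load(n+"0p.npy");X=cloud(n,np.load(n+"0.npy").astype(float))
    dark=(p.max(2)<60).astype(np.uint8)
    m=np.zeros_like(dark);a,b,c,d=box;m[a:b,c:d]=dark[a:b,c:d]
    m&=((X[...,2]>.08)).astype(np.uint8)
    k,l,st,ce=cv2.connectedComponentsWithStats(m)
    for i in range(1,k):
        if st[i,4]<12: continue
        P=X[l==i]; c_,U=pca(P); t=(P-c_)@U[0]
        print(n,st[i],"pix",ce[i].round(1),"med",np.median(P,0).round(4),"dir",U[0].round(3),"len",np.ptp(t).round(4),"z",np.percentile(P[:,2],[5,50,95]).round(3))
    # bowl
E
```

```text
scene [308 202  12  18  63] pix [314.4 210.1] med [0.6104 0.046  0.2103] dir [ 0.721  0.239 -0.65 ] len 0.0714 z [0.18  0.21  0.227]
scene [250 210  21  20  87] pix [260.4 218.6] med [ 0.5087 -0.0972  0.143 ] dir [ 0.264 -0.964 -0.01 ] len 0.0895 z [0.137 0.143 0.148]
scene [276 217  15  13 107] pix [283.4 222.9] med [ 0.6156 -0.0753  0.2534] dir [ 0.417 -0.25   0.874] len 1.2539 z [0.232 0.253 0.268]
scene [255 259  15  22 173] pix [263.  269.1] med [ 0.6706 -0.1812  0.1404] dir [0.128 0.041 0.991] len 0.1519 z [0.085 0.14  0.209]
top [348 162   7   8  41] pix [351.3 166.1] med [ 0.6713 -0.1722  0.2178] dir [-0.104 -0.06   0.993] len 0.0648 z [0.181 0.218 0.229]
top [349 173  10  20 101] pix [352.9 181.5] med [ 0.638  -0.181   0.1819] dir [-0.054 -0.017 -0.998] len 0.1474 z [0.112 0.182 0.227]
top [308 177   9  22 104] pix [312.  187.7] med [ 0.605  -0.0711  0.258 ] dir [-0.207  0.068  0.976] len 1.0659 z [0.246 0.258 0.269]
top [263 194   6  20  57] pix [265.6 204.7] med [0.5722 0.0405 0.2084] dir [-0.085 -0.01  -0.996] len 0.146 z [0.099 0.208 0.229]
top [303 229  35  12 139] pix [320.3 234.7] med [ 0.506  -0.0991  0.1433] dir [-0.109  0.094  0.99 ] len 1.1645 z [0.139 0.143 0.147]
```

```bash
cat >> h.py <<'E'
def panframe(psi,tip=0.0):
    x=np.array([np.cos(psi),np.sin(psi),0]);y=np.array([-x[1],x[0],0]);z=np.array([0,0,1.])
    a=np.pi/6-tip
    zp=-np.sin(a)*x+np.cos(a)*z; xp=np.cos(a)*x+np.sin(a)*z
    return np.stack([xp,y,zp],1)
E
python3 - <<'E'
from h import *
C={}
for n in("scene","top"): 
    C[n]=(np.load(n+"0p.npy"),cloud(n,np.load(n+"0.npy").astype(float)))
# handle
for n in C:
    p,X=C[n]; m=(p.max(2)<60)&(X[...,2]>.125)&(X[...,2]<.155)&(np.hypot(X[...,0]-.508,X[...,1]+.098)<.07)
    P=X[m]; 
    for _ in range(3):
        vx,vy,x0,y0=cv2.fitLine(P[:,:2].astype(np.float32),cv2.DIST_HUBER,0,.01,.01).ravel()
        e=abs((P[:,0]-x0)*vy-(P[:,1]-y0)*vx);P=P[e<.008]
    t=(P[:,:2]-[x0,y0])@[vx,vy]
    mid=np.array([x0,y0])+(t.max()+t.min())/2*np.array([vx,vy])
    print(n,"handle",len(P),mid.round(4),"yaw",np.arctan2(vx,-vy).round(3),np.arctan2(-vx,vy).round(3),np.ptp(t).round(3),np.median(P[:,2]).round(4))
    # also pixel-based: project midpoint
psi=.267
from scipy.optimize import least_squares
for n in C:
    p,X=C[n]; R=panframe(psi);c=np.array([.629,-.065,.21])
    for it in range(5):
        L=(X-c)@R; r=np.hypot(L[...,0],L[...,1])
        m=(abs(L[...,2]-.018)<.004)&(abs(r-.095)<.008)&~((L[...,0]>.07)&(abs(L[...,1])<.05))
        Q=L[m]
        s=least_squares(lambda q:np.hypot(Q[:,0]-q[0],Q[:,1]-q[1])-q[2],[0,0,.095],loss="huber",f_scale=.002).x
        dz=np.median(Q[:,2])-.018
        c=c+R@np.array([s[0],s[1],0])
    print(n,"pan centre",c.round(4),"r",s[2].round(4),m.sum(),"dz",dz.round(4))
    L=(X-c)@R
    m=(p.max(2)<70)&(np.hypot(L[...,0],L[...,1])<.035)&(L[...,2]>.045)&(L[...,2]<.065)
    Q=L[m];vx,vy,x0,y0=cv2.fitLine(Q[:,:2].astype(np.float32),cv2.DIST_HUBER,0,.01,.01).ravel()
    print("knob top local",Q.mean(0).round(4),np.ptp(Q,0).round(4),"ang",np.degrees(np.arctan(vy/vx)).round(1),m.sum())
    # bowl
E
```

```text
scene handle 86 [ 0.5102 -0.0993] yaw 0.245 -2.897 0.089 0.143
top handle 138 [ 0.5064 -0.0991] yaw 0.255 -2.886 0.09 0.1433
scene pan centre [ 0.6296 -0.0669  0.2101] r 0.0942 256 dz 0.0005
knob top local [ 0.0054 -0.0025  0.0533] [0.0489 0.0145 0.014 ] ang 5.1 61
top pan centre [ 0.6276 -0.0662  0.209 ] r 0.0942 381 dz 0.0006
knob top local [0.0035 0.0009 0.0544] [0.0481 0.0127 0.0142] ang 0.4 108
```

```bash
cat >> h.py <<'E'
from scipy.spatial.transform import Rotation as Ro
import json
PSI=.258; PC=np.array([.6286,-.0667,.2097])
def cur():
    s=manip.sense();q=s["tcp_rot"];return np.array(s["position"]),Ro.from_quat([q[1],q[2],q[3],q[0]]),s
def rows(poses,p,R,w):
    out=[]
    for (pt,Rt) in poses:
        d=R.inv().apply(pt-p)*100; d=np.round(d,2); r=np.round((R.inv()*Rt).as_rotvec(),3)
        out.append([w,d.tolist(),r.tolist()])
        p=p+R.apply(d/100);R=R*Ro.from_rotvec(r)
    return out
def show(o):
    for i in range(0,len(o),5): print(json.dumps(o[i:i+5]))
def line(p,R,pt,Rt,n):
    rv=(R.inv()*Rt).as_rotvec()
    return [(p+(pt-p)*k/n,R*Ro.from_rotvec(rv*k/n)) for k in range(1,n+1)]
E
python3 - <<'E'
from h import *
F=panframe(PSI); Rt=Ro.from_matrix(np.stack([-F[:,0],F[:,1],-F[:,2]],1))
p,R,s=cur(); pt=PC+F[:,2]*.281
n=18
# yaw-tilt interpolation about world z
x0=R.as_matrix()[:,0];yaw0=np.arctan2(x0[1],x0[0]);
base=lambda yaw,t: Ro.from_rotvec([0,0,yaw])*Ro.from_rotvec([0,-t,0])*Ro.from_matrix(np.diag([1.,-1,-1]))
yt=np.pi+PSI
t=np.pi/6
for sg in(1,-1): print((base(yt,sg*t).inv()*Rt).magnitude())
sg=1 if (base(yt,t).inv()*Rt).magnitude()<.1 else -1
poses=[(p+(pt-p)*k/n,base(yaw0+(yt-yaw0)*k/n,sg*t*k/n)) for k in range(1,n+1)]
print(p,pt,sg)
show(rows(poses,p,R,8.5))
E
```

```text
1.0471975511965976
2.1569945406663011e-16
[ 0.16891389 -0.60136579  0.40363383] [ 0.49275024 -0.10254819  0.45305314] -1
[[8.5, [2.48, -2.18, -0.27], [-0.005, -0.029, -0.174]], [8.5, [2.81, -1.72, -0.36], [-0.007, -0.029, -0.173]], [8.5, [3.06, -1.21, -0.45], [-0.013, -0.029, -0.173]], [8.5, [3.2, -0.66, -0.55], [-0.017, -0.029, -0.173]], [8.5, [3.25, -0.08, -0.66], [-0.023, -0.029, -0.172]]]
[[8.5, [3.19, 0.48, -0.74], [-0.027, -0.029, -0.172]], [8.5, [3.04, 1.04, -0.82], [-0.033, -0.029, -0.17]], [8.5, [2.8, 1.57, -0.85], [-0.038, -0.029, -0.17]], [8.5, [2.46, 2.05, -0.87], [-0.042, -0.029, -0.168]], [8.5, [2.05, 2.46, -0.83], [-0.047, -0.029, -0.167]]]
[[8.5, [1.6, 2.81, -0.76], [-0.053, -0.029, -0.166]], [8.5, [1.08, 3.06, -0.65], [-0.056, -0.029, -0.164]], [8.5, [0.55, 3.23, -0.49], [-0.062, -0.029, -0.162]], [8.5, [0.0, 3.31, -0.3], [-0.067, -0.029, -0.161]], [8.5, [-0.53, 3.27, -0.07], [-0.071, -0.029, -0.158]]]
[[8.5, [-1.03, 3.14, 0.18], [-0.075, -0.029, -0.157]], [8.5, [-1.51, 2.92, 0.45], [-0.08, -0.029, -0.154]], [8.5, [-1.91, 2.61, 0.72], [-0.085, -0.029, -0.151]]]
```

>>> play_rows(increments=[[5,[2.5,-2.2,-0.3],[-0.005,-0.029,-0.174]],[5,[2.8,-1.7,-0.4],[-0.007,-0.029,-0.173]],[5,[3.1,-1.2,-0.45],[-0.013,-0.029,-0.173]],[5,[3.2,-0.7,-0.55],[-0.017,-0.029,-0.173]],[5,[3.25,-0.1,-0.65],[-0.023,-0.029,-0.172]]])

```text
t: 0.72
position: [0.2595, -0.4614, 0.4183]
tcp_rot: [0.04, 0.838, 0.541, -0.062]
force: [-0.2, 0.1, 1.5]
width: 0.0501
```

>>> play_rows(increments=[[5,[3.2,0.5,-0.75],[-0.027,-0.029,-0.172]],[5,[3.0,1.0,-0.8],[-0.033,-0.029,-0.17]],[5,[2.8,1.6,-0.85],[-0.038,-0.029,-0.17]],[5,[2.5,2.0,-0.85],[-0.042,-0.029,-0.168]],[5,[2.0,2.5,-0.85],[-0.047,-0.029,-0.167]]])

```text
t: 1.35
position: [0.3492, -0.323, 0.4317]
tcp_rot: [0.123, 0.528, 0.837, -0.078]
force: [0.4, 0.2, -0.0]
width: 0.0501
```

>>> play_rows(increments=[[5,[1.6,2.8,-0.75],[-0.053,-0.029,-0.166]],[5,[1.1,3.1,-0.65],[-0.056,-0.029,-0.164]],[5,[0.5,3.2,-0.5],[-0.062,-0.029,-0.162]],[5,[0,3.3,-0.3],[-0.067,-0.029,-0.161]],[5,[-0.5,3.3,0],[-0.071,-0.029,-0.158]]])

```text
t: 1.98
position: [0.4394, -0.1845, 0.4447]
tcp_rot: [0.215, 0.125, 0.968, -0.028]
force: [0.3, -0.4, -0.3]
width: 0.0502
```

>>> play_rows(increments=[[5,[-1.0,3.1,0.2],[-0.075,-0.029,-0.157]],[5,[-1.5,2.9,0.45],[-0.08,-0.029,-0.154]],[5,[-1.9,2.6,0.7],[-0.085,-0.029,-0.151]],[5,[0,0,0],[0,0,0]]])

```text
t: 2.48
position: [0.493, -0.1021, 0.4525]
tcp_rot: [0.256, -0.125, 0.958, 0.033]
force: [-0.4, 0.1, -0.3]
width: 0.0496
```

```bash
cat >> h.py <<'E'
Fr=panframe(PSI); RK=Ro.from_matrix(np.stack([-Fr[:,0],Fr[:,1],-Fr[:,2]],1))
E
python3 - <<'E'
from h import *
p,R,s=cur(); print(s["t"],p,s["joint_positions"],s["force"],s["width"])
print("local grasp",(p+R.as_matrix()[:,2]*.155-PC)@Fr, "rot err",(R.inv()*RK).as_rotvec())
show(rows(line(p,R,PC+Fr[:,2]*.261,RK,2),p,R,5))
for n in("scene","top"):
    im,d=manip.grab_frame(n); cv2.imwrite(f"pics/{n}1.png",im[:,:,::-1])
E
```

```text
2.475 [ 0.49298767 -0.10212392  0.45245834] [-0.40568525 -0.12623611 -0.41533703  0.85613202  0.31255202 -0.59799633] [-0.38934354  0.13448366 -0.25438298] 0.049585067983127624
local grasp [-0.00020784  0.00038409  0.12531612] rot err [ 0.00022369 -0.00130947  0.00230799]
[[5, [-0.0, -0.02, 0.97], [0.0, -0.001, 0.001]], [5, [-0.0, -0.02, 0.96], [0.0, -0.0, 0.001]]]
```

View pics/scene1.png

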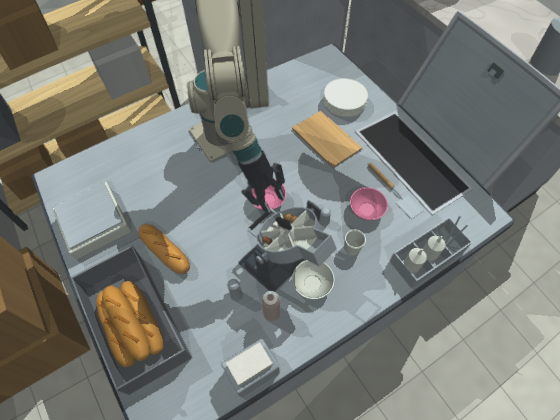

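View pics/top1.png

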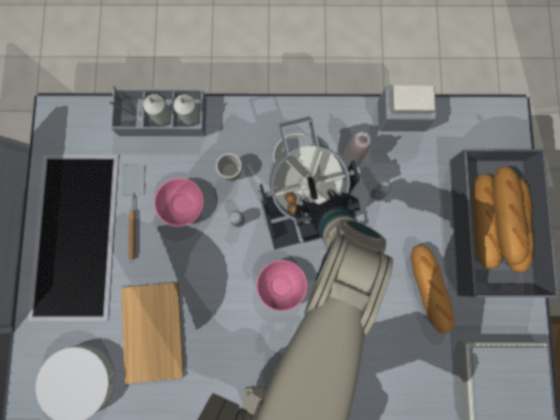

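>>> play_rows(increments=[[5,[0,-0.03,2.0],[0,-0.001,0.002]],[5,[0,0,2.0],[0,0,0]],[5,[0,0,2.0],[0,0,0]],[5,[0,0,1.3],[0,0,0]],[5,[0,0,0.6],[0,0,0]]], grip_force=40)

```text
t: 3.2
position: [0.5307, -0.0939, 0.3836]
tcp_rot: [0.256, -0.123, 0.958, 0.033]
force: [-1.1, 0.8, 0.3]
width: 0.0504
```

Run:
```python
from h import *
p,R,s=cur(); print(s["t"],p,s["force"],s["width"])
print("local grasp",(p+R.as_matrix()[:,2]*.155-PC)@Fr, "rot err",(R.inv()*RK).as_rotvec())
for n in("scene","top"):
    im,d=manip.grab_frame(n); a=proj(n,PC+Fr[:,2]*.04)[0].astype(int);a=np.clip(a,75,345); 
    im=im[a[1]-70:a[1]+70,a[0]-70:a[0]+70,::-1];cv2.imwrite(f"pics/{n}2.png",cv2.resize(im,None,fx=4,fy=4,interpolation=2))
```

```text
3.2 [ 0.53066865 -0.09385713  0.38356651] [-1.0585166   0.82724144  0.32671878] 0.05038501252357425
local grasp [-0.00122375 -0.00151807  0.04638264] rot err [-0.00159285 -0.0009803  -0.00266094]
```

View pics/scene2.png

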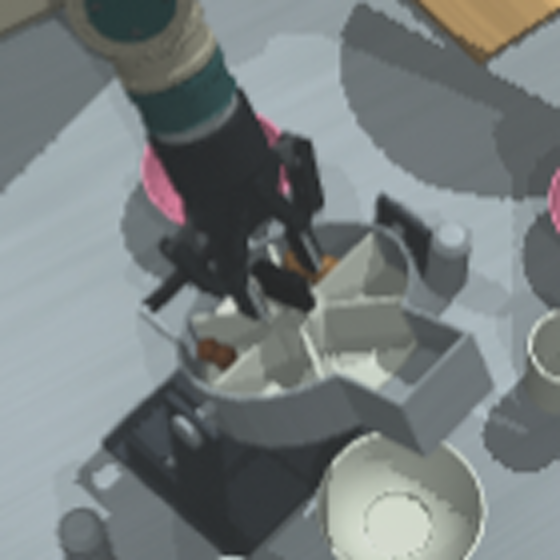

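View pics/top2.png

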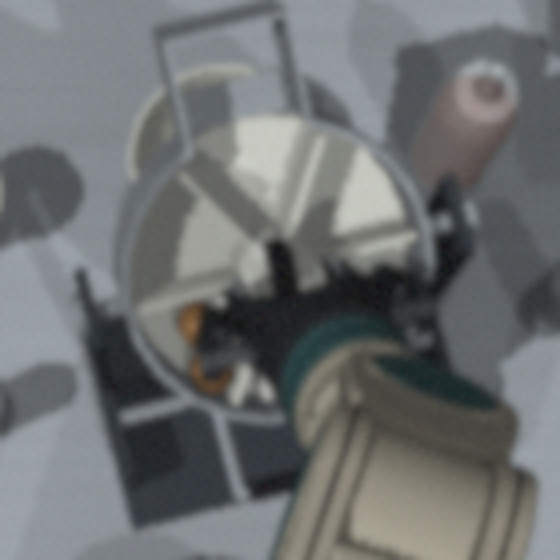

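>>> play_rows(increments=[[0.5,[0,0,0],[0,0,0]],[0.5,[0,0,0],[0,0,0]],[0.5,[0,0,0],[0,0,0]],[0.5,[0,0,0],[0,0,0]]], grip_force=40)

```text
t: 3.8
position: [0.5309, -0.0936, 0.3854]
tcp_rot: [0.257, -0.123, 0.958, 0.033]
force: [-4.8, -0.7, 4.9]
width: 0.0138
```

Run:
```python
from h import *
p,R,s=cur(); print(s["t"],p,s["force"],s["ft_torque"],s["width"])
g=p+R.as_matrix()[:,2]*.155
print("local grasp",(g-PC)@Fr, "rot err",(R.inv()*RK).as_rotvec())
# turn about pan axis +tool z
n=15
poses=[]
c=(p-PC)@Fr; ax=PC
Z=Fr[:,2]
for k in range(1,n+1):
    Q=Ro.from_rotvec(-Z*(2.094*k/n)); poses.append((PC+Q.apply(p-PC),Q*R))
show(rows(poses,p,R,.5))
```

```text
3.8 [ 0.53092608 -0.0935666   0.38537236] [-4.75001154 -0.72237322  4.85161123] [0.14790856 0.69388352 0.09227066] 0.013758068901203296
local grasp [ 0.00034574 -0.00134564  0.04778521] rot err [-0.00186678  0.00151431 -0.00125629]
[[0.5, [0.01, -0.0, -0.0], [0.0, 0.0, 0.14]], [0.5, [0.02, -0.0, -0.0], [0.0, 0.0, 0.139]], [0.5, [0.01, -0.0, -0.0], [0.001, 0.001, 0.14]], [0.5, [0.02, -0.0, -0.0], [-0.0, -0.0, 0.139]], [0.5, [0.01, -0.0, -0.0], [0.0, 0.0, 0.14]]]
[[0.5, [0.02, -0.0, -0.0], [0.0, 0.0, 0.14]], [0.5, [0.01, -0.0, -0.0], [0.001, 0.001, 0.139]], [0.5, [0.02, -0.01, -0.0], [-0.0, 0.0, 0.14]], [0.5, [0.01, 0.0, -0.0], [0.0, 0.0, 0.139]], [0.5, [0.02, 0.0, -0.0], [0.0, 0.001, 0.14]]]
[[0.5, [0.01, 0.0, -0.0], [0.0, -0.0, 0.14]], [0.5, [0.02, 0.0, -0.0], [0.001, -0.0, 0.139]], [0.5, [0.01, 0.0, -0.0], [-0.0, 0.0, 0.14]], [0.5, [0.02, 0.0, -0.0], [0.0, 0.001, 0.139]], [0.5, [0.01, 0.0, -0.0], [0.0, -0.0, 0.14]]]
```

>>> play_rows(increments=[[0.5,[0,0,0],[0,0,0.1]],[0.5,[0,0,0],[0,0,0.1]],[0.5,[0,0,0],[0,0,0.1]],[0.5,[0,0,0],[0,0,0.1]],[0.5,[0,0,0],[0,0,0.1]]], grip_force=80)

```text
t: 4.42
position: [0.5309, -0.0938, 0.3855]
tcp_rot: [0.242, 0.116, 0.959, 0.094]
force: [-7.8, -3.1, 6.6]
width: 0.0129
```

```bash
cat > st.py <<'E'
from h import *
p,R,s=cur(); print(s["t"],"F",np.round(s["force"],1),"T",np.round(s["ft_torque"],2),s["width"],"q",np.round(s["joint_positions"],2))
print("local grasp",((p+R.as_matrix()[:,2]*.155-PC)@Fr).round(4), "rotvec from K",(RK.inv()*R).as_rotvec().round(3))
E
python3 st.py
```

```text
4.425 F [-7.8 -3.1  6.6] T [-1.44  0.87  2.12] 0.012894752038487741 q [-0.36 -0.02 -0.46  0.68  0.29 -0.05]
local grasp [ 0.0002 -0.0019  0.048 ] rotvec from K [ 0.004 -0.002  0.498]
```

```bash
cat > look.py <<'E'
import sys
from h import *
k=sys.argv[1];out=[]
for n in("scene","top"):
    im,d=manip.grab_frame(n); a=proj(n,PC+Fr[:,2]*.04)[0].astype(int);a=np.clip(a,75,345)
    np.save(n+k+"p.npy",im);np.save(n+k+".npy",d)
    im=im[a[1]-60:a[1]+60,a[0]-60:a[0]+60,::-1];out.append(cv2.resize(im,(400,400),interpolation=2))
cv2.imwrite(f"pics/l{k}.png",np.hstack(out))
E
python3 look.py a; python3 st.py
```

```text
4.525 F [-5.1 -3.1  5.2] T [-0.83  0.74  1.1 ] 0.012487229635356072 q [-0.36 -0.02 -0.46  0.68  0.29 -0.05]
local grasp [ 0.0002 -0.0019  0.0479] rotvec from K [ 0.004 -0.002  0.496]
```

View pics/la.png

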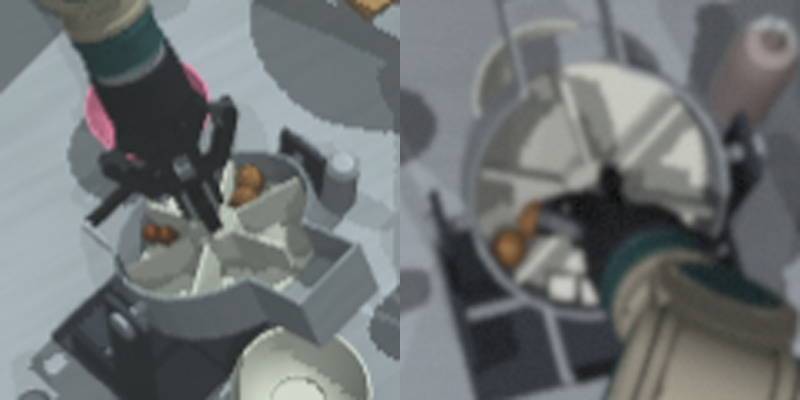

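>>> play_rows(increments=[[0.5,[0,0,0],[0,0,0.1]],[0.5,[0,0,0],[0,0,0.1]],[0.5,[0,0,0],[0,0,0.1]],[0.5,[0,0,0],[0,0,0.1]],[0.5,[0,0,0],[0,0,0.1]]])

```text
t: 5.15
position: [0.5308, -0.0942, 0.3853]
tcp_rot: [0.21, 0.353, 0.899, 0.151]
force: [-6.5, -2.8, 5.8]
width: 0.0125
```

```bash
python3 st.py; python3 look.py b
```

```text
5.15 F [-6.5 -2.8  5.8] T [-0.47  0.97  0.28] 0.012452455579411315 q [-0.36 -0.02 -0.46  0.68  0.29  0.45]
local grasp [-0.0002 -0.0023  0.0479] rotvec from K [ 0.004 -0.002  1.004]
```

View pics/lb.png

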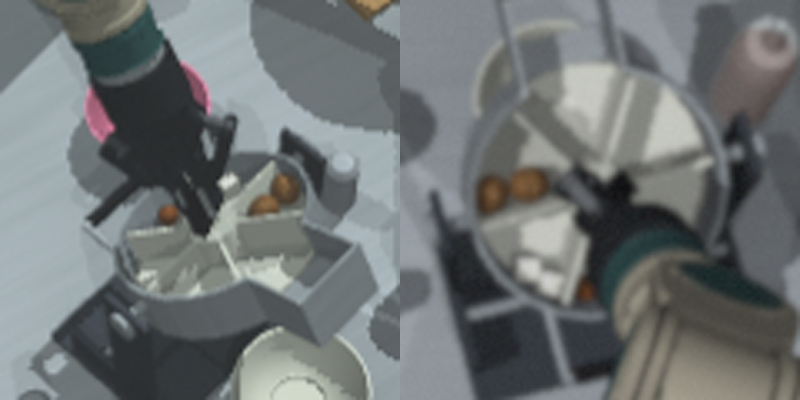

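>>> play_rows(increments=[[0.5,[0,0,0],[0,0,0.1]],[0.5,[0,0,0],[0,0,0.1]],[0.5,[0,0,0],[0,0,0.1]],[0.5,[0,0,0],[0,0,0.1]],[0.5,[0,0,0],[0,0,0.1]]])

```text
t: 5.88
position: [0.5305, -0.0943, 0.3852]
tcp_rot: [0.166, 0.564, 0.784, 0.198]
force: [-6.3, -4.5, 5.9]
width: 0.0128
```

>>> play_rows(increments=[[0.5,[0,0,0],[0,0,0.1]],[0.5,[0,0,0],[0,0,0.1]],[0.5,[0,0,0],[0,0,0.1]],[0.5,[0,0,0],[0,0,0.1]],[0.5,[0,0,0],[0,0,0.1]]])

```text
t: 6.5
position: [0.5302, -0.0943, 0.385]
tcp_rot: [0.112, 0.741, 0.62, 0.232]
force: [-8.0, -4.5, 7.6]
width: 0.0126
```

>>> play_rows(increments=[[0.5,[0,0,0],[0,0,0.1]],[0.5,[0,0,0],[0,0,0]],[0.5,[0,0,0],[0,0,0]]])

```text
t: 6.88
position: [0.5301, -0.0943, 0.3849]
tcp_rot: [0.1, 0.77, 0.583, 0.238]
force: [-8.4, -4.1, 7.1]
width: 0.013
```

```bash
python3 st.py; python3 look.py c
```

```text
6.875 F [-8.4 -4.1  7.1] T [-0.31  1.41  0.03] 0.012950791191641246 q [-0.36 -0.02 -0.47  0.68  0.29  1.55]
local grasp [-0.0013 -0.0023  0.0479] rotvec from K [ 0.005 -0.003  2.103]
```

View pics/lc.png

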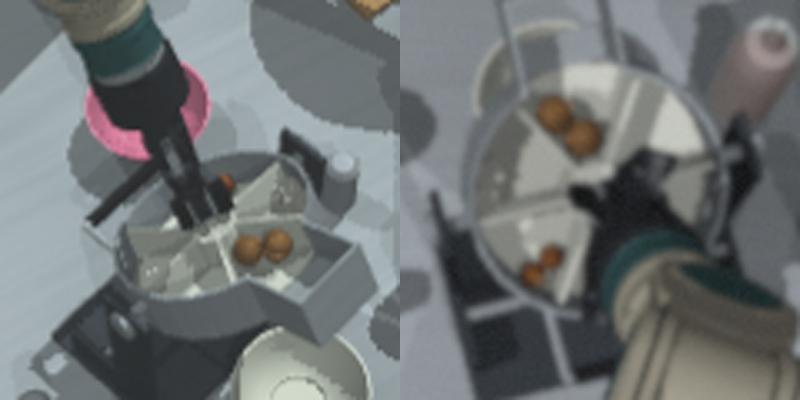

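>>> play_rows(increments=[[2,[0,0,0],[0,0,0]],[4,[0,0,0],[0,0,0]],[4,[0,0,0],[0,0,0]],[4,[0,0,0],[0,0,0]]])

```text
t: 7.48
position: [0.531, -0.0935, 0.3843]
tcp_rot: [0.099, 0.77, 0.584, 0.239]
force: [0.7, 0.7, -0.2]
width: 0.04
```

>>> play_rows(increments=[[4,[0,0,-1],[0,0,0]],[4,[0,0,-2],[0,0,0]],[4,[0,0,-3],[0,0,0]],[4,[0,0,-3],[0,0,0]],[4,[0,0,-1],[0,0,0]]])

```text
t: 8.1
position: [0.4823, -0.1065, 0.4739]
tcp_rot: [0.101, 0.769, 0.583, 0.24]
force: [1.3, 0.4, 0.5]
width: 0.0404
```

```bash
python3 st.py; python3 look.py d
python3 - <<'E'
from h import *
for n in("scene","top"):
    p=np.load(n+"dp.npy").astype(int);X=cloud(n,np.load(n+"d.npy").astype(float));L=(X-PC)@Fr
    r=np.hypot(L[...,0],L[...,1])
    m=((p[...,0]-p[...,2]>50)&(r<.1)&(L[...,2]<.03)&(L[...,2]>-.04)).astype(np.uint8)
    k,l,st,ce=cv2.connectedComponentsWithStats(m)
    for i in range(1,k):
        if st[i,4]>8: print(n,"brown",st[i,4],L[l==i].mean(0).round(3), L[l==i].min(0).round(3),L[l==i].max(0).round(3))
    m=(p.max(2)<60)&(r<.035)&(L[...,2]>.045)&(L[...,2]<.062)
    Q=L[m]
    if len(Q)>10:
        vx,vy,x0,y0=cv2.fitLine(Q[:,:2].astype(np.float32),2,0,.01,.01).ravel();print("knob ang",np.degrees(np.arctan2(vy,vx)),len(Q),Q.mean(0).round(4),np.ptp(Q,0).round(3))
E
```

```text
8.1 F [1.3 0.4 0.5] T [-0.13  0.48 -0.05] 0.04043987569629357 q [-0.42 -0.16 -0.4   0.9   0.32  1.49]
local grasp [ 0.0014 -0.0018  0.1496] rotvec from K [-2.0e-03 -7.0e-03  2.1e+00]
scene brown 21 [0.07  0.018 0.007] [ 0.063  0.012 -0.001] [0.075 0.023 0.013]
scene brown 26 [ 0.046 -0.001  0.006] [ 0.039 -0.009 -0.001] [0.054 0.009 0.016]
knob ang 58.770878 72 [ 0.005  -0.0025  0.0516] [0.032 0.042 0.013]
top brown 39 [0.065 0.02  0.008] [0.056 0.012 0.001] [0.072 0.027 0.016]
top brown 46 [0.043 0.002 0.007] [ 0.034 -0.008  0.001] [0.05  0.011 0.015]
top brown 20 [-0.047  0.043 -0.002] [-0.052  0.037 -0.007] [-0.042  0.049  0.001]
top brown 18 [-0.056  0.059 -0.001] [-0.062  0.054 -0.005] [-0.051  0.063  0.004]
knob ang 59.1689 77 [0.0047 0.0048 0.0532] [0.024 0.035 0.013]
```

View pics/ld.png

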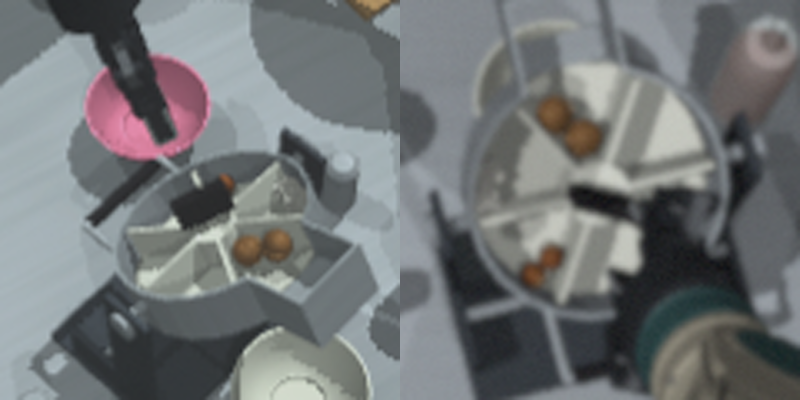

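```bash
cat >> h.py <<'E'
RH=RK*Ro.from_rotvec([0,0,np.pi/2])
def tcp(local,R): return PC+Fr@np.array(local)-R.as_matrix()[:,2]*.155
E
python3 - <<'E'
from h import *
p,R,s=cur()
pt=tcp([-.145,0,.10],RH); print(p,pt, tcp([-.145,0,0],RH))
show(rows(line(p,R,pt,RH,5),p,R,3.4))
E
```

```text
[ 0.48244818 -0.10642074  0.47257551] [ 0.3839025  -0.13127106  0.35803648] [ 0.43224761 -0.11851369  0.27143394]
[[3.4, [-1.45, -2.52, 0.96], [0.001, 0.001, -0.106]], [3.4, [-1.17, -2.66, 0.96], [0.0, 0.0, -0.106]], [3.4, [-0.89, -2.77, 0.96], [0.001, 0.001, -0.106]], [3.4, [-0.59, -2.85, 0.96], [0.001, 0.0, -0.106]], [3.4, [-0.28, -2.89, 0.97], [0.001, 0.001, -0.106]]]
```

>>> play_rows(increments=[[3.4,[-1.45,-2.5,0.95],[0,0,-0.106]],[3.4,[-1.2,-2.7,0.95],[0,0,-0.106]],[3.4,[-0.9,-2.8,0.95],[0,0,-0.106]],[3.4,[-0.6,-2.85,0.95],[0,0,-0.106]],[3.4,[-0.3,-2.9,0.95],[0,0,-0.106]]])

```text
t: 8.82
position: [0.382, -0.1314, 0.3547]
tcp_rot: [0.158, 0.589, 0.766, 0.204]
force: [-0.5, 0.1, -0.6]
width: 0.0339
```

```bash
python3 st.py
python3 - <<'E'
from h import *
p,R,s=cur()
print((R.inv()*RH).as_rotvec())
show(rows(line(p,R,tcp([-.145,0,.05],RH),RH,3),p,R,3.4))
E
python3 look.py e
```

```text
8.825 F [-0.5  0.1 -0.6] T [-0.12  0.47  0.03] 0.03388633202643176 q [-0.6  -0.24 -0.71  0.74  0.39  0.78]
local grasp [-0.1485  0.0004  0.098 ] rotvec from K [1.000e-03 1.000e-03 1.568e+00]
[-1.23329018e-03  8.99295457e-06  2.39046051e-03]
[[3.4, [-0.01, 0.11, 1.6], [-0.0, 0.0, 0.001]], [3.4, [-0.01, 0.11, 1.6], [-0.001, 0.0, 0.001]], [3.4, [-0.02, 0.11, 1.6], [-0.0, 0.0, 0.0]]]
```

View pics/le.png

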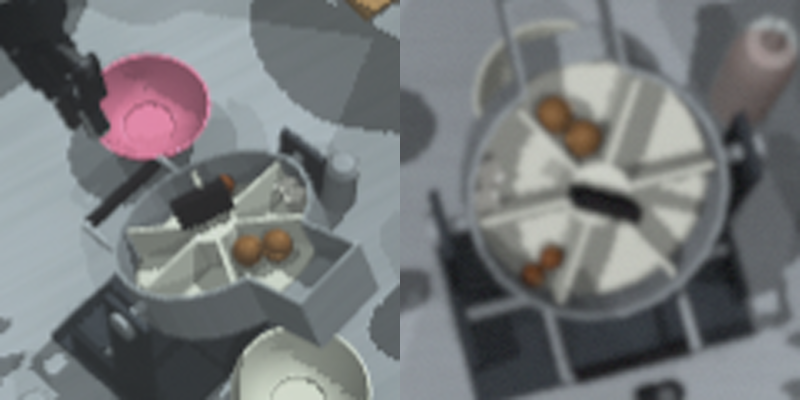

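>>> play_rows(increments=[[3.4,[0,0.1,1.6],[0,0,0.002]],[3.4,[0,0.1,1.6],[-0.001,0,0]],[3.4,[0,0.1,1.6],[0,0,0]]])

```text
t: 9.3
position: [0.4101, -0.125, 0.317]
tcp_rot: [0.159, 0.591, 0.764, 0.206]
force: [-0.3, -0.1, 0.7]
width: 0.034
```

```bash
python3 st.py;python3 look.py f
python3 - <<'E'
from h import *
p,R,s=cur()
print((R.inv()*RH).as_rotvec())
show(rows(line(p,R,tcp([-.145,0,-.001],RH),RH,4),p,R,3.4))
E
```

```text
9.3 F [-0.3 -0.1  0.7] T [-0.13  0.52 -0.02] 0.03403261928535189 q [-0.55 -0.15 -0.73  0.6   0.37  0.84]
local grasp [-0.1418 -0.0009  0.051 ] rotvec from K [-1.000e-03 -4.000e-03  1.575e+00]
[ 0.00010282 -0.00050624 -0.00401525]
[[3.4, [-0.0, -0.04, 1.28], [0.0, -0.0, -0.001]], [3.4, [-0.0, -0.05, 1.28], [0.0, -0.0, -0.001]], [3.4, [-0.0, -0.04, 1.28], [0.0, -0.0, -0.001]], [3.4, [-0.01, -0.05, 1.28], [0.0, -0.001, -0.001]]]
```

View pics/lf.png

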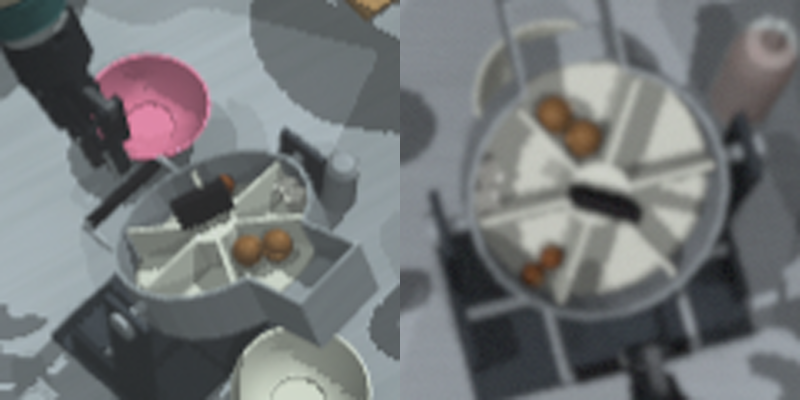

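>>> play_rows(increments=[[3.4,[0,-0.1,1.3],[0,0,-0.003]],[3.4,[0,-0.1,1.3],[0,0,0]],[3.4,[0,0,1.3],[0,0,0]],[3.4,[0,0,1.2],[0,0,0]],[3.4,[0,0,0],[0,0,0]]])

```text
t: 10.02
position: [0.4316, -0.1186, 0.2704]
tcp_rot: [0.158, 0.59, 0.765, 0.205]
force: [0.3, 0.2, 0.2]
width: 0.0336
```

```bash
python3 st.py;python3 look.py g
```

```text
10.025 F [0.3 0.2 0.2] T [-0.13  0.49  0.04] 0.03363714208141281 q [-0.51 -0.05 -0.76  0.46  0.35  0.88]
local grasp [-0.1461  0.     -0.0006] rotvec from K [0.    0.    1.571]
```

View pics/lg.png

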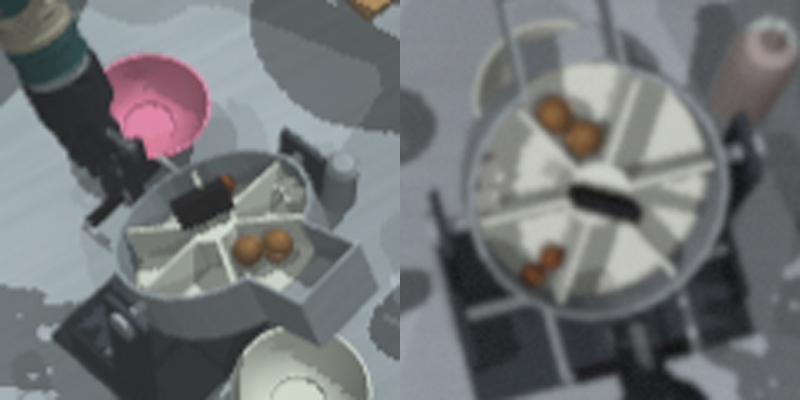

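No contact force; the fingers straddle the handle. Closing.

>>> play_rows(increments=[[0.5,[0,0,0],[0,0,0]],[0.5,[0,0,0],[0,0,0]],[0.5,[0,0,0],[0,0,0]],[0.5,[0,0,0],[0,0,0]]], grip_force=50)

```text
t: 10.62
position: [0.4313, -0.1192, 0.2718]
tcp_rot: [0.159, 0.59, 0.765, 0.204]
force: [-5.6, -2.5, 3.1]
width: 0.0122
```

```bash
python3 st.py
python3 - <<'E'
from h import *
p,R,s=cur()
n=20;poses=[]
a=np.array([-.145,0,0])
g0=PC+Fr@a
for k in range(1,n+1):
    t=1.15*k/n; g=PC+panframe(PSI,t)@a
    poses.append((p+(g-g0),R))
o=rows(poses,p,R,.5); show(o)
E
```

```text
10.625 F [-5.6 -2.5  3.1] T [-0.38  1.07 -0.03] 0.012161565158442121 q [-0.51 -0.05 -0.76  0.46  0.35  0.88]
local grasp [-0.1457 -0.0009  0.0009] rotvec from K [ 0.002 -0.002  1.571]
[[0.5, [-0.0, 0.02, -0.83], [0.0, 0.0, 0.0]], [0.5, [-0.0, 0.08, -0.83], [0.0, 0.0, 0.0]], [0.5, [-0.01, 0.12, -0.83], [0.0, 0.0, 0.0]], [0.5, [0.0, 0.16, -0.82], [0.0, 0.0, 0.0]], [0.5, [-0.0, 0.22, -0.8], [0.0, 0.0, 0.0]]]
[[0.5, [-0.0, 0.26, -0.79], [0.0, 0.0, 0.0]], [0.5, [-0.01, 0.3, -0.78], [0.0, 0.0, 0.0]], [0.5, [0.0, 0.35, -0.76], [0.0, 0.0, 0.0]], [0.5, [0.0, 0.39, -0.73], [0.0, 0.0, 0.0]], [0.5, [-0.0, 0.43, -0.71], [0.0, 0.0, 0.0]]]
[[0.5, [-0.0, 0.48, -0.69], [0.0, 0.0, 0.0]], [0.5, [-0.01, 0.51, -0.66], [0.0, 0.0, 0.0]], [0.5, [0.0, 0.55, -0.63], [0.0, 0.0, 0.0]], [0.5, [0.0, 0.58, -0.59], [0.0, 0.0, 0.0]], [0.5, [0.0, 0.62, -0.56], [0.0, 0.0, 0.0]]]
[[0.5, [-0.0, 0.65, -0.52], [0.0, 0.0, 0.0]], [0.5, [-0.0, 0.68, -0.49], [0.0, 0.0, 0.0]], [0.5, [-0.0, 0.7, -0.45], [0.0, 0.0, 0.0]], [0.5, [-0.0, 0.73, -0.4], [0.0, 0.0, 0.0]], [0.5, [-0.01, 0.75, -0.36], [0.0, 0.0, 0.0]]]
```

>>> play_rows(increments=[[0.5,[0,0.02,-0.8],[0,0,0]],[0.5,[0,0.08,-0.8],[0,0,0]],[0.5,[0,0.12,-0.8],[0,0,0]],[0.5,[0,0.16,-0.8],[0,0,0]],[0.5,[0,0.22,-0.8],[0,0,0]]])

```text
t: 11.25
position: [0.4167, -0.123, 0.3094]
tcp_rot: [0.159, 0.59, 0.765, 0.204]
force: [-0.5, -4.8, -5.1]
width: 0.0124
```

```bash
cat > ang.py <<'E'
from h import *
p,R,s=cur()
g=(p+R.as_matrix()[:,2]*.155-PC)@Fr
# tip: handle at (-cos t, ., +sin t?)
h=panframe(PSI,.5);v=(h@np.array([-1,0,0]))@Fr
t=np.arctan2(g[2]*np.sign(v[2]),-g[0])
print(s["t"],"tip",t.round(3),"r",np.hypot(g[0],g[2]).round(4),"y",g[1].round(4),"F",np.round(s["force"],1),"w",round(s["width"],4))
import sys
if len(sys.argv)>1:
    t1=float(sys.argv[1]);n=int(sys.argv[2])
    r=.1455; P=[]
    for k in range(1,n+1):
        gg=PC+panframe(PSI,t+(t1-t)*k/n)@np.array([-r,0,0])+Fr[:,1]*g[1]
        P.append((gg-R.as_matrix()[:,2]*.155,R))
    show(rows(P,p,R,.5))
E
python3 ang.py 1.15 15
```

```text
11.25 tip 0.284 r 0.146 y -0.0008 F [-0.5 -4.8 -5.1] w 0.0124
[[0.5, [-0.0, 0.3, -0.79], [0.0, 0.0, 0.0]], [0.5, [-0.0, 0.31, -0.78], [0.0, 0.0, 0.0]], [0.5, [-0.01, 0.34, -0.76], [0.0, 0.0, 0.0]], [0.5, [0.0, 0.4, -0.75], [0.0, 0.0, 0.0]], [0.5, [-0.0, 0.43, -0.71], [0.0, 0.0, 0.0]]]
[[0.5, [-0.0, 0.47, -0.7], [0.0, 0.0, 0.0]], [0.5, [-0.0, 0.52, -0.66], [0.0, 0.0, 0.0]], [0.5, [-0.01, 0.55, -0.63], [0.0, 0.0, 0.0]], [0.5, [0.0, 0.59, -0.6], [0.0, 0.0, 0.0]], [0.5, [0.0, 0.62, -0.57], [0.0, 0.0, 0.0]]]
[[0.5, [-0.0, 0.65, -0.53], [0.0, 0.0, 0.0]], [0.5, [-0.0, 0.68, -0.49], [0.0, 0.0, 0.0]], [0.5, [-0.0, 0.71, -0.45], [0.0, 0.0, 0.0]], [0.5, [-0.0, 0.73, -0.41], [0.0, 0.0, 0.0]], [0.5, [-0.01, 0.76, -0.36], [0.0, 0.0, 0.0]]]
```

>>> play_rows(increments=[[0.5,[0,0.3,-0.8],[0,0,0]],[0.5,[0,0.3,-0.8],[0,0,0]],[0.5,[0,0.35,-0.75],[0,0,0]],[0.5,[0,0.4,-0.75],[0,0,0]],[0.5,[0,0.45,-0.7],[0,0,0]]])

```text
t: 11.88
position: [0.413, -0.1239, 0.3508]
tcp_rot: [0.158, 0.59, 0.765, 0.203]
force: [-2.8, -6.8, -6.3]
width: 0.0121
```

>>> play_rows(increments=[[0.5,[0,0.45,-0.7],[0,0,0]],[0.5,[0,0.5,-0.65],[0,0,0]],[0.5,[0,0.55,-0.65],[0,0,0]],[0.5,[0,0.6,-0.6],[0,0,0]],[0.5,[0,0.6,-0.55],[0,0,0]]])

```text
t: 12.5
position: [0.4203, -0.1219, 0.3913]
tcp_rot: [0.158, 0.59, 0.765, 0.203]
force: [-1.2, -7.4, -6.6]
width: 0.0119
```

```bash
python3 ang.py 1.14 5
```

```text
12.5 tip 0.852 r 0.1462 y -0.0008 F [-1.2 -7.4 -6.6] w 0.0119
[[0.5, [-0.0, 0.69, -0.48], [0.0, 0.0, 0.0]], [0.5, [-0.0, 0.68, -0.5], [0.0, 0.0, 0.0]], [0.5, [-0.0, 0.7, -0.46], [0.0, 0.0, 0.0]], [0.5, [-0.0, 0.73, -0.42], [0.0, 0.0, 0.0]], [0.5, [-0.0, 0.75, -0.37], [0.0, 0.0, 0.0]]]
```

>>> play_rows(increments=[[0.5,[0,0.65,-0.5],[0,0,0]],[0.5,[0,0.7,-0.5],[0,0,0]],[0.5,[0,0.7,-0.45],[0,0,0]],[0.5,[0,0.75,-0.4],[0,0,0]],[0.5,[0,0.6,-0.3],[0,0,0]]])

```text
t: 13.12
position: [0.4376, -0.1172, 0.4264]
tcp_rot: [0.157, 0.591, 0.765, 0.202]
force: [-7.4, -8.7, -4.0]
width: 0.0123
```

>>> play_rows(increments=[[0.5,[0,0,0],[0,0,0]],[0.5,[0,0,0],[0,0,0]],[0.5,[0,0,0],[0,0,0]]])

```text
t: 13.5
position: [0.4375, -0.1172, 0.4263]
tcp_rot: [0.158, 0.591, 0.765, 0.202]
force: [-7.6, -8.7, -2.9]
width: 0.0121
```

```bash
python3 ang.py 1.14 2; python3 look.py h
```

```text
13.5 tip 1.119 r 0.1461 y -0.0007 F [-7.6 -8.7 -2.9] w 0.0121
[[0.5, [0.0, 0.16, -0.01], [0.0, 0.0, 0.0]], [0.5, [0.0, 0.14, -0.07], [0.0, 0.0, 0.0]]]
```

View pics/lh.png

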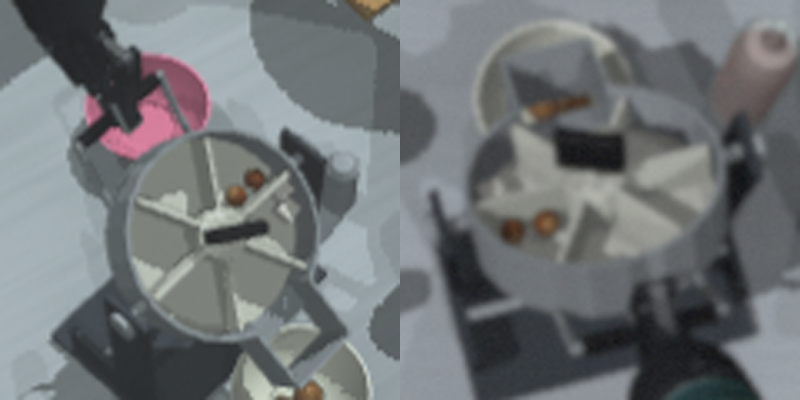

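>>> play_rows(increments=[[0.5,[0,0.1,0],[0,0,0]],[0.5,[0,0,0],[0,0,0]],[0.5,[0,0,0],[0,0,0]],[0.5,[0,0,0],[0,0,0]],[0.5,[0,0,0],[0,0,0]]])

```text
t: 14.22
position: [0.438, -0.1171, 0.4268]
tcp_rot: [0.157, 0.592, 0.765, 0.201]
force: [-10.5, -8.6, -2.4]
width: 0.0121
```

```bash
python3 ang.py 0.0 30
python3 - <<'E'
from h import *
o=[]
for n in("scene","top"):
    im,d=manip.grab_frame(n)
    a=(275-50,215) if n=="scene" else (120-25,235)
    im=im[a[0]:a[0]+110,a[1]+20:a[1]+130,::-1] if n=="top" else im[225:335,260:370,::-1]
    o.append(cv2.resize(im,(400,400),interpolation=2))
cv2.imwrite("pics/bowl1.png",np.hstack(o))
E
```

```text
14.225 tip 1.122 r 0.1461 y -0.0008 F [-10.5  -8.6  -2.4] w 0.0121
[[0.5, [0.0, -0.46, 0.3], [0.0, 0.0, 0.0]], [0.5, [-0.0, -0.47, 0.26], [0.0, 0.0, 0.0]], [0.5, [-0.0, -0.47, 0.29], [0.0, 0.0, 0.0]], [0.5, [0.0, -0.45, 0.3], [0.0, 0.0, 0.0]], [0.5, [0.0, -0.44, 0.32], [0.0, 0.0, 0.0]]]
[[0.5, [0.0, -0.43, 0.33], [0.0, 0.0, 0.0]], [0.5, [0.0, -0.42, 0.35], [0.0, 0.0, 0.0]], [0.5, [0.0, -0.4, 0.37], [0.0, 0.0, 0.0]], [0.5, [0.0, -0.39, 0.38], [0.0, 0.0, 0.0]], [0.5, [0.0, -0.38, 0.39], [0.0, 0.0, 0.0]]]
[[0.5, [0.0, -0.36, 0.41], [0.0, 0.0, 0.0]], [0.5, [0.0, -0.34, 0.42], [0.0, 0.0, 0.0]], [0.5, [0.01, -0.33, 0.44], [0.0, 0.0, 0.0]], [0.5, [-0.0, -0.31, 0.44], [0.0, 0.0, 0.0]], [0.5, [-0.0, -0.3, 0.46], [0.0, 0.0, 0.0]]]
[[0.5, [-0.0, -0.28, 0.47], [0.0, 0.0, 0.0]], [0.5, [0.0, -0.26, 0.48], [0.0, 0.0, 0.0]], [0.5, [0.0, -0.24, 0.48], [0.0, 0.0, 0.0]], [0.5, [0.0, -0.22, 0.5], [0.0, 0.0, 0.0]], [0.5, [0.01, -0.21, 0.5], [0.0, 0.0, 0.0]]]
[[0.5, [-0.0, -0.18, 0.52], [0.0, 0.0, 0.0]], [0.5, [-0.0, -0.17, 0.51], [0.0, 0.0, 0.0]], [0.5, [0.0, -0.15, 0.53], [0.0, 0.0, 0.0]], [0.5, [0.0, -0.12, 0.53], [0.0, 0.0, 0.0]], [0.5, [0.01, -0.11, 0.53], [0.0, 0.0, 0.0]]]
[[0.5, [-0.0, -0.09, 0.54], [0.0, 0.0, 0.0]], [0.5, [-0.0, -0.07, 0.54], [0.0, 0.0, 0.0]], [0.5, [0.0, -0.04, 0.54], [0.0, 0.0, 0.0]], [0.5, [0.0, -0.03, 0.55], [0.0, 0.0, 0.0]], [0.5, [0.01, -0.01, 0.54], [0.0, 0.0, 0.0]]]
```

View pics/bowl1.png

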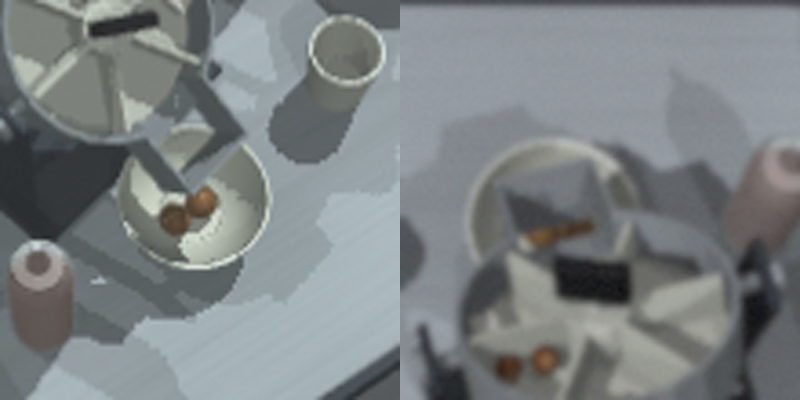

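>>> play_rows(increments=[[0.5,[0,-0.46,0.28],[0,0,0]],[0.5,[0,-0.46,0.28],[0,0,0]],[0.5,[0,-0.46,0.29],[0,0,0]],[0.5,[0,-0.45,0.3],[0,0,0]],[0.5,[0,-0.44,0.32],[0,0,0]]])

```text
t: 14.95
position: [0.4252, -0.1203, 0.4022]
tcp_rot: [0.157, 0.592, 0.765, 0.2]
force: [-15.9, -10.1, -0.7]
width: 0.0122
```

>>> play_rows(increments=[[0.5,[0,-0.43,0.33],[0,0,0]],[0.5,[0,-0.42,0.35],[0,0,0]],[0.5,[0,-0.4,0.37],[0,0,0]],[0.5,[0,-0.39,0.38],[0,0,0]],[0.5,[0,-0.38,0.39],[0,0,0]]])

```text
t: 15.58
position: [0.4172, -0.1225, 0.3757]
tcp_rot: [0.156, 0.592, 0.765, 0.2]
force: [-13.0, -11.0, -3.9]
width: 0.012
```

>>> play_rows(increments=[[0.5,[0,-0.36,0.41],[0,0,0]],[0.5,[0,-0.34,0.42],[0,0,0]],[0.5,[0,-0.33,0.44],[0,0,0]],[0.5,[0,-0.31,0.44],[0,0,0]],[0.5,[0,-0.3,0.46],[0,0,0]]])

```text
t: 16.2
position: [0.414, -0.1233, 0.3485]
tcp_rot: [0.156, 0.592, 0.765, 0.2]
force: [-11.4, -11.6, -5.1]
width: 0.0124
```

```bash
python3 ang.py 0.0 15
```

```text
16.2 tip 0.549 r 0.1459 y -0.0008 F [-11.4 -11.6  -5.1] w 0.0124
[[0.5, [0.0, -0.23, 0.48], [0.0, 0.0, 0.0]], [0.5, [0.0, -0.25, 0.48], [0.0, 0.0, 0.0]], [0.5, [0.0, -0.23, 0.48], [0.0, 0.0, 0.0]], [0.5, [0.01, -0.21, 0.49], [0.0, 0.0, 0.0]], [0.5, [-0.0, -0.19, 0.49], [0.0, 0.0, 0.0]]]
[[0.5, [-0.0, -0.18, 0.5], [0.0, 0.0, 0.0]], [0.5, [0.0, -0.16, 0.51], [0.0, 0.0, 0.0]], [0.5, [0.0, -0.13, 0.52], [0.0, 0.0, 0.0]], [0.5, [0.01, -0.12, 0.52], [0.0, 0.0, 0.0]], [0.5, [-0.0, -0.11, 0.52], [0.0, 0.0, 0.0]]]
[[0.5, [0.0, -0.08, 0.53], [0.0, 0.0, 0.0]], [0.5, [0.0, -0.06, 0.52], [0.0, 0.0, 0.0]], [0.5, [0.01, -0.04, 0.54], [0.0, 0.0, 0.0]], [0.5, [-0.0, -0.03, 0.53], [0.0, 0.0, 0.0]], [0.5, [0.0, -0.0, 0.53], [0.0, 0.0, 0.0]]]
```

>>> play_rows(increments=[[0.5,[0,-0.24,0.48],[0,0,0]],[0.5,[0,-0.24,0.48],[0,0,0]],[0.5,[0,-0.22,0.48],[0,0,0]],[0.5,[0,-0.2,0.49],[0,0,0]],[0.5,[0,-0.19,0.5],[0,0,0]]])

```text
t: 16.82
position: [0.4162, -0.1226, 0.3214]
tcp_rot: [0.156, 0.593, 0.765, 0.199]
force: [-11.1, -11.7, -6.4]
width: 0.0124
```

>>> play_rows(increments=[[0.5,[0,-0.17,0.5],[0,0,0]],[0.5,[0,-0.15,0.51],[0,0,0]],[0.5,[0,-0.13,0.52],[0,0,0]],[0.5,[0,-0.12,0.52],[0,0,0]],[0.5,[0,-0.1,0.52],[0,0,0]]])

```text
t: 17.45
position: [0.4229, -0.1208, 0.2955]
tcp_rot: [0.156, 0.593, 0.765, 0.199]
force: [-9.8, -12.5, -8.2]
width: 0.0124
```

```bash
python3 ang.py 0.0 6
```

```text
17.45 tip 0.177 r 0.1457 y -0.0007 F [ -9.8 -12.5  -8.2] w 0.0124
[[0.5, [0.0, -0.04, 0.43], [0.0, 0.0, 0.0]], [0.5, [0.0, -0.06, 0.43], [0.0, 0.0, 0.0]], [0.5, [0.01, -0.03, 0.42], [0.0, 0.0, 0.0]], [0.5, [-0.0, -0.03, 0.43], [0.0, 0.0, 0.0]], [0.5, [0.0, -0.01, 0.43], [0.0, 0.0, 0.0]]]
[[0.5, [0.0, -0.0, 0.43], [0.0, 0.0, 0.0]]]
```

>>> play_rows(increments=[[0.5,[0,-0.05,0.43],[0,0,0]],[0.5,[0,-0.05,0.43],[0,0,0]],[0.5,[0,-0.04,0.43],[0,0,0]],[0.5,[0,-0.03,0.43],[0,0,0]],[0.5,[0,-0.01,0.4],[0,0,0]]])

```text
t: 18.08
position: [0.4315, -0.1186, 0.2761]
tcp_rot: [0.155, 0.593, 0.765, 0.198]
force: [-9.6, -12.3, -10.0]
width: 0.0123
```

>>> play_rows(increments=[[0.5,[0,0,0.3],[0,0,0]],[0.5,[0,0,0.2],[0,0,0]],[0.5,[0,0,0.1],[0,0,0]],[0.5,[0,0,0],[0,0,0]]])

```text
t: 18.58
position: [0.4335, -0.118, 0.2728]
tcp_rot: [0.155, 0.594, 0.764, 0.198]
force: [-30.2, -12.7, 12.5]
width: 0.0123
```

```bash
python3 ang.py 0.0 1
```

```text
18.575 tip 0.004 r 0.1454 y -0.0008 F [-30.2 -12.7  12.5] w 0.0123
[[0.5, [0.0, -0.0, 0.06], [0.0, 0.0, 0.0]]]
```

>>> play_rows(increments=[[0.5,[0,-0.1,-0.1],[0,0,0]],[0.5,[0,0,0],[0,0,0]]])

```text
t: 18.82
position: [0.433, -0.1182, 0.2728]
tcp_rot: [0.156, 0.593, 0.765, 0.199]
force: [-18.7, -11.5, 1.7]
width: 0.0121
```

```bash
python3 ang.py 0.0 1; python3 look.py i
```

```text
18.825 tip 0.005 r 0.1455 y -0.0007 F [-18.7 -11.5   1.7] w 0.0121
[[0.5, [0.0, 0.0, 0.08], [0.0, 0.0, 0.0]]]
```

View pics/li.png

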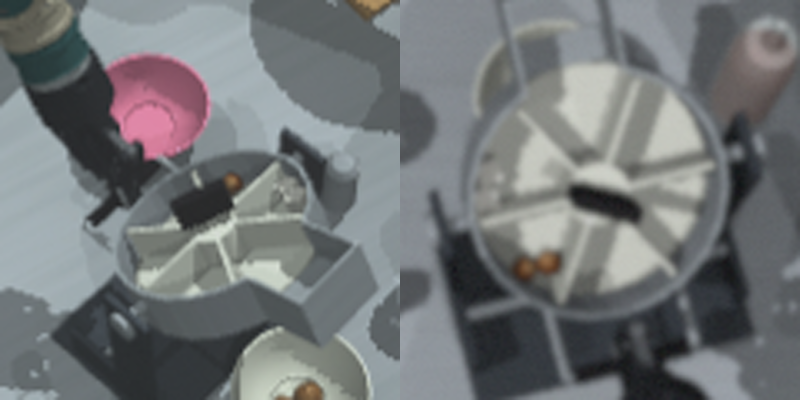

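>>> play_rows(increments=[[0.5,[0,-0.15,0],[0,0,0]],[1.6,[0,0,0],[0,0,0]],[2.5,[0,0,0],[0,0,0]],[3.4,[0,0,0],[0,0,0]],[3.4,[0,0,0],[0,0,0]]])

```text
t: 19.55
position: [0.4365, -0.118, 0.2753]
tcp_rot: [0.16, 0.589, 0.765, 0.206]
force: [-0.1, 0.6, 0.0]
width: 0.034
```

```bash
python3 st.py
```

```text
19.55 F [-0.1  0.6  0. ] T [-0.12  0.49  0.01] 0.03399584426740369 q [-0.5  -0.05 -0.75  0.46  0.35  0.89]
local grasp [-0.1387 -0.0008  0.0012] rotvec from K [-0.002 -0.005  1.569]
```

>>> play_rows(increments=[[3.4,[0,-0.5,0],[0,0,0]],[3.4,[0,0,-1.5],[0,0,0]],[3.4,[0,0,-2.5],[0,0,0]],[3.4,[0,0,-3],[0,0,0]],[3.4,[0,0,-3],[0,0,0]]])

```text
t: 20.18
position: [0.3824, -0.1316, 0.3589]
tcp_rot: [0.159, 0.589, 0.765, 0.205]
force: [1.0, 0.5, 0.7]
width: 0.0341
```

>>> play_rows(increments=[[3.4,[0,-1,-2],[0,0,0]],[3.4,[0,0,0],[0,0,0]],[3.4,[0,0,0],[0,0,0]]])

```text
t: 20.55
position: [0.3649, -0.1363, 0.37]
tcp_rot: [0.159, 0.589, 0.765, 0.205]
force: [0.2, 0.2, -0.7]
width: 0.0341
```

```bash
python3 st.py; python3 look.py j
python3 - <<'E'
from h import *
p=np.load("scenejp.npy");cv2.imwrite("pics/sj.png",p[...,::-1])
def bowlc(k):
    for n in("scene","top"):
        p=np.load(n+k+"p.npy").astype(int);X=cloud(n,np.load(n+k+".npy").astype(float))
        m=(abs(X[...,2]-.047)<.004)&(np.hypot(X[...,0]-.76,X[...,1]+.03)<.12)&(p.min(2)>110)
        Q=X[m];
        if len(Q)>10:print(n,k,"bowl rim mean",((Q.min(0)+Q.max(0))/2).round(3),np.ptp(Q,0).round(3),len(Q))
for k in"0j":bowlc(k)
p=np.load("scenejp.npy").astype(int);X=cloud("scene",np.load("scenej.npy").astype(float))
m=((p[...,0]-p[...,2]>50)&(X[...,0]>.65)&(X[...,0]<.9)&(abs(X[...,1])<.12)).astype(np.uint8)
k,l,st,ce=cv2.connectedComponentsWithStats(m)
for i in range(1,k):
    if st[i,4]>8: print("walnut",st[i],X[l==i].mean(0).round(3),X[l==i].max(0).round(3))
# pan rest: handle height
m=(p.max(2)<60)&(np.hypot(X[...,0]-.508,X[...,1]+.098)<.05)&(X[...,2]>.1)
print("handle z",np.median(X[m],0))
E
```

```text
20.55 F [ 0.2  0.2 -0.7] T [-0.12  0.46  0.01] 0.034141062902210736 q [-0.65 -0.28 -0.7   0.8   0.4   0.74]
local grasp [-0.1558 -0.0002  0.1202] rotvec from K [-0.    -0.002  1.571]
scene 0 bowl rim mean [ 0.745 -0.044  0.047] [0.138 0.138 0.008] 128
top 0 bowl rim mean [ 0.769 -0.019  0.047] [0.086 0.09  0.008] 83
scene j bowl rim mean [ 0.745 -0.044  0.047] [0.139 0.137 0.008] 127
top j bowl rim mean [ 0.768 -0.019  0.047] [0.085 0.089 0.008] 79
walnut [313 277   6   5  18] [ 0.749 -0.032  0.032] [ 0.754 -0.024  0.038]
walnut [306 282   6   5  22] [ 0.749 -0.061  0.031] [ 0.756 -0.053  0.036]
handle z [ 0.4977964  -0.10750562  0.14794494]
```

View pics/sj.png

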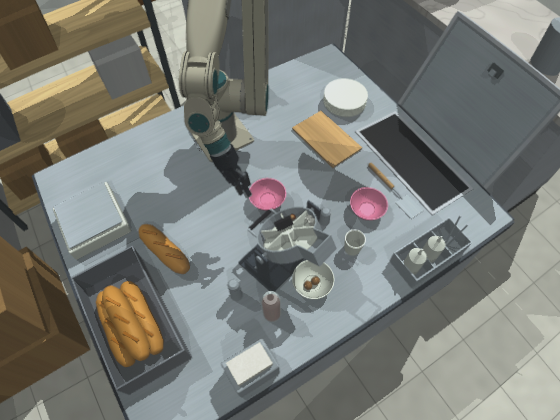

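View pics/lj.png

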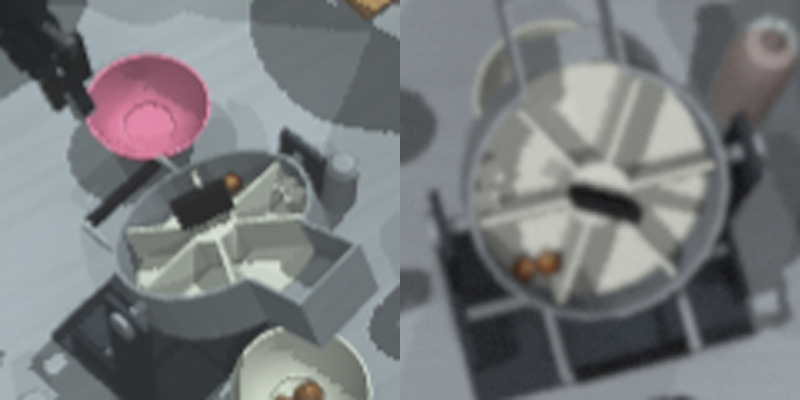

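Run:
```python
from h import *
for k in"0j":
    X=cloud("top",np.load("top"+k+".npy").astype(float));L=(X-PC)@Fr;r=np.hypot(L[...,0],L[...,1])
    m=(abs(r-.0945)<.003)&(abs(L[...,2]-.018)<.006);Q=L[m]
    A=np.c_[Q[:,:2],np.ones(len(Q))];print(k,np.linalg.lstsq(A,Q[:,2],rcond=None)[0].round(4),len(Q))
manip.hand_in()
```

```text
0 [0.0019 0.0032 0.0181] 426
j [0.0003 0.0022 0.0181] 413
the job is handed in; nothing more can be done
```

I served both walnuts into the white bowl and handed the job in. It reports no verdict, so this rests on my own last checks.

I turned the knob 120° clockwise until the walnuts' compartment faced the spout. Then I lifted the handle to its stop (about 1.12 rad) and lowered the pan onto its rest while still holding it. After that I let go and backed away.

**Last checks**
- **Click position:** after I let go of the knob it measured 59°, against 60° expected. Both walnuts were in front of the spout.
- **Walnuts:** both lie in the bowl, about 15–20 mm from its axis, with their visible tops below 40 mm.
- **Bowl and bystanders:** the bowl's rim measures the same as at the start, to about 1 mm. In the last picture I saw no shift in the other things on the counter, but I did not measure them.
- **Pan:** the tilt of its rim matches the starting picture within 0.002 rad.
- **Hazelnuts and sugar:** both hazelnuts are visible in the carousel. The sugar lumps show only dimly against the white wheel; I saw nothing fall out but did not measure them.
- **Touching:** the force reading at the end was near zero and the gripper was clear of everything.

**What disagreed**
- **Handle height:** one quick reading came out at 148 mm against 143 mm at the start. I think the gripper was partly in the measured area, and the rim check did not support it.
- **Force at set-down:** the wrist force briefly reached about 35 N as the pan came onto its rest. I eased it off before opening the fingers.

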